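Open up the hardware tray: lid over, end bin out

TASK

Open up the white hardware tray for work using fingertip pushes only: push its grey lid up by the front tab and on over until it leans back and stays open by itself, and put a fingertip in behind the face of the tilt-out bin at the end of the tray that the lid does not cover and push it outward until the bin tips out and stays out. Be gentle: do not squeeze or force anything, leave the tray standing where it is, and do not disturb the tools and other things lying around. Finish with the hand clear of everything.

Things in the scene. Friction and masses are not known exactly. Their poses are not given: they have to be found in the camera images.
- tray: White plastic hardware tray, 125 mm deep (its x) by 280 mm long (its y) by 78 mm high, loose on the bench, 1.5 kg loaded. Origin: centre of its underside. x points from its front (the tab side, towards the robot) to its back (hinge side); y points to the end with the tilt-out bin; z up. Walls 3 mm. The grey lid covers the wells from y = -140 to +66 mm; the bin fills the +y end, from y = +66 to +140 mm, and is not under the lid.
- lid_hinge (a point): Middle of the lid's hinge axis, on the top back edge of the tray, 76 mm above the bench (at x = 62.5, y = -37 mm in the tray's frame). The axis runs along the tray's y.
- lid_tab (a point): Point that moves with the lid: middle of the lower front edge of its finger tab, 74 mm above the bench and 150 mm from the hinge axis when shut. The tab is 100 mm wide (along the tray's y), 4 mm thick, and sticks out 25 mm in front of the tray's front wall, with free space under it down to the bench, so that a fingertip slanting forward and down can go beneath. The lid is a flat 4 mm plate whose underside lies 2 mm below the plane of the hinge axis.
- lid (a joint): Lid angle, rad: 0 shut, grows as the tab rises and swings back over the hinge, stop at 1.92 (110 degrees). Free hinge, lid about 0.14 kg: let go below about 1.55 rad it falls shut, beyond about 1.6 it falls back on its stop and stays.
- bin_pivot (a point): Middle of the tilt-out bin's pivot axis, which runs along the tray's x, low down near the tray's +y end, 20 mm above the bench (at y = 125 mm in the tray's frame).
- bin_edge (a point): Moves with the bin: middle of the inner top edge of its face, when shut 70 mm above the bench and 10 mm beyond the pivot along the tray's y. The face is a 5 mm panel, 116 mm wide (tray's x), with a rim standing out 8 mm outside along its top. Behind it the bin is hollow and open above: 110 mm wide, 48 mm clear along the tray's y at the top, 36 mm at its floor, 55 mm below this point.
- bin (a joint): Bin angle, rad: 0 shut, grows as the bin's top tips outward (towards the tray's +y) and down, stop at 0.90. Free pivot, bin about 0.18 kg: let go below about 0.4 rad it falls shut again, beyond about 0.45 it falls out to its stop and stays.
- spanner: Bystander: steel adjustable spanner, 168 x 50 x 12 mm, lying in front of the tray. Origin: underside, near its middle; x towards the jaws.
- hammer: Bystander: hammer with a lime silicone grip, 280 mm long, 125 mm over the head, 32 mm high, lying behind the tray. Origin: underside of its middle; x towards the head.
- bottle: Bystander: small glass bottle with a clip-on lid, 52 mm across, 97 mm high, standing. Origin: centre of its underside.
- tape_measure: Bystander: black tape measure, 74 mm long (92 with its hook) x 38 x 62 mm high, standing. Origin: centre of its underside.
- tape_roll: Bystander: roll of paper tape lying flat, 96 mm across, 25 mm high. Origin: centre of its underside. The bottle, tape measure and roll swap places.
- screwdriver: Bystander: screwdriver, 200 mm long, 26 mm thick, lying beyond the bin end. Origin: underside of its middle; x towards the blade.

How it is judged:
By the outcome, as a careful person would: the job done as asked, in the order asked, and still so for the second after the job is handed in, with the robot touching nothing.
It also fails if it takes over 51 s, if anything falls off the work surface, if the arm or the gripper's body presses on something with over 40 N, if the wrist force passes 120 N, or if a joint passes its speed limit or range.

ROBOT

A 6-joint arm with a two-finger parallel gripper is mounted at the origin on the work surface. World frame = base frame: x ahead of the robot, y to its left, z up, the work surface at z = 0. Lengths are in mm, angles in rad, forces in N, time in s.
With the tool pointing down it reaches from about 275 to 750 mm from the base axis. Payload 10.2 kg.
Tool frame: the origin (TCP) lies on the front face of the gripper's body, between the roots of the fingers; the fingertips stand 73 mm ahead of it and the grasp point (between the pads) lies ctrl.grip_depth ahead of it (ctrl.grip_depth is the distance from the TCP to the grasp point, in mm); z points along the fingers, y is the direction in which the jaws open and shut (so a half turn about z gives the same grasp; the last joint's range is limited). The gripper opens to 85 mm and grips with 20 to 120 N. Pads are 22 mm wide; open, the fingers measure 114 mm over their backs; the gripper's body (76 mm by 85 mm) begins 54 mm behind the grasp point. The pads swing forward as they close: fully open they stand 13 mm farther back than shut.
Start: joints at [-1.384, 0.313, 1.498, -0, 1.331, -0.223], TCP at [209.162, -481.542, 303.894] pointing down, gripper open.
Joint ranges: [-2.94, 2.94], [-0.97, 2.17], [0.19, 2.56], [-1.23, 4.37], [0.02, 3.11], [-2.88, 2.88]. Speed limits (rad/s): [2.39, 2.39, 3.01, 3.14, 3.14, 3.14].

INTERFACE

Orientations are given as a unit quaternion [w, x, y, z].
In Python, from rig import readout, capture, ctrl, nets gives the robot as it stands. The module is installed in compiled form; this text tells all that it offers.
- The arm moves only by the tool apply_moves, never from a script. Its argument "targets" is a list of rows, each a list of 4 numbers: the shift along the tool's x, y, z in cm, then the turn about the tool's z in degrees. A call has 1 to 8 rows; each row shifts and turns the commanded pose from where the row before left it, along the tool's axes as they then stand; what a row does not reach is not made up. A row lasts 1/10 s, in which the tool goes at most 50 mm and 8.59 degrees, less where a joint would pass 70% of its speed; a pose out of reach is approached as far as the arm can. A call with a gripper value outside its range is refused whole. "grip" is the finger opening in cm, from 0 to 8.54, set as the call begins (left out, the last holds). The fingers move at their own pace and stop on an object; "force" is the grip in N (left out, the last holds). Time passes only in rows, so rows that do not move let the fingers close. It gives the time, the measured TCP pose, the force and the opening at its end, in the units of the state.
- readout.sense(): the state, without advancing time (a new reading comes with each control period).
- capture(name): name is "scene" or "top" or "wrist"; returns a dict with "img" (400x640x3 uint8, red, green, blue), "fov_y" (degrees; the focal length in pixels is half the picture's height over the tangent of half this angle, whatever the lens; pixels are square), "cx", "cy" (the principal point, pixels), "D" ([k1, k2, p1, p2, k3] as OpenCV has them; the pictures are not rectified), "eye" and "rotation" of the camera in the world. Camera axes: x right, y down, z forward; pixel columns grow to the right and rows downward; lengths in mm; the calibration is good to about 2 mm. A picture is of the moment at which its call begins. There is no depth.
- ctrl.finish_job(): hands the job in, once; it reports no verdict.
Trained networks look in the newest picture that a camera, given by its name, has taken for a name from the list of things; names that differ only in an ending like _2 or _b are one class to them, and where a whole thing is asked for, a point or a joint stands for the part that bears it (a point fixed in the world has none). Each returns a list of dicts, best first, with "score" (0 to 1); they miss things now and then, are a little off and sometimes report something else, mostly with a low value. They report only what shows in the picture. A call takes as long as a camera call.
- nets.boxes_of(camera, target): "location" ([column, row] as shares, 0 to 1, of the picture: columns of its width, rows of its height, amid what is visible of it).
The state is a dict: "time_s": time; "joints": joint angles; "dq": joint speeds; "tau": joint torques, N m; "eef_pos": TCP position; "ee_rot": TCP orientation; "force": force on the tool from outside, world axes, zero at the start; "wrist_torque": the same for the moment, N m; "grip_width": opening from 0.0 (shut) to 1.0 (fully open).
Only numpy, scipy, OpenCV 4.12 (cv2) and the standard library are available. Lean on these libraries where they do the work, as an engineer would, in place of code of your own. Each camera call takes 0.05 s, during which the arm holds its last target.

## Working session

There is one attempt and no reset: what is moved stays moved. The work goes in short steps, Python scripts to look and compute and a tool call to move; the robot and the scene stay as the last step left them, time stands still between calls to the robot, and variables do not carry over. Pictures are saved under pics/ and viewed, and the job is handed in when it is done.

Besides the shell and the picture viewer there is one more tool, called after ">>>" as name(argument=value, ...), one argument or row to a line, values as JSON. apply_moves: Moves the arm, as the interface text tells. Its arguments: {"type":"object","properties":{"targets":{"type":"array"},"grip":{"type":"number"},"force":{"type":"number"}},"required":["targets"]}

```bash
mkdir -p pics; python3 - <<'E'
from rig import readout, capture, ctrl, nets
import cv2
print(readout.sense()); print(ctrl.grip_depth)
for n in("scene","top","wrist"):
    c=capture(n); cv2.imwrite(f"pics/{n}0.png",c["img"][:,:,::-1]); print(n,{k:c[k] for k in c if k!="img"})
    for t in("tray","lid_tab","bin_edge","lid_hinge","bin_pivot","spanner","hammer","bottle","tape_measure","tape_roll","screwdriver"):
        print(t,[(round(d["score"],2),[round(float(d["location"][0])*640),round(float(d["location"][1])*400)]) for d in nets.boxes_of(n,t)[:2]])
E
```

```text
{'time_s': 0.0, 'joints': array([-1.38439124e+00,  3.13441469e-01,  1.49839059e+00,  1.42654966e-05,
        1.33101375e+00, -2.23417458e-01]), 'dq': array([ 2.17849510e-03,  6.67965187e-04,  1.23926363e-04, -3.94379184e-04,
        8.55227910e-05, -1.18075195e-04]), 'tau': array([-1.25930968e-03, -4.12275445e+01, -2.59738111e+01, -3.14544914e-04,
        4.20086624e-03, -4.14848913e-06]), 'eef_pos': array([ 209.13804375, -481.37806756,  303.35688753]), 'ee_rot': array([-6.26344063e-04,  9.79079196e-01,  2.03478587e-01,  1.85213643e-05]), 'force': array([-0.40264371,  0.40613175,  0.65463913]), 'wrist_torque': array([ 0.07487803,  0.00191177, -0.00155578]), 'grip_width': 1.0018124520587455}
53.900000000000006
scene {'fov_y': 43.849737435777186, 'cx': 305.6540346471298, 'cy': 202.0308881842153, 'D': array([-0.15571237,  0.        ,  0.        ,  0.        ,  0.        ]), 'eye': array([1440.09031484,   74.7122705 ,  943.5597478 ]), 'rotation': array([-0.26574337,  0.63321788,  0.6711583 , -0.27921697])}
tray [(0.73, [301, 231])]
lid_tab [(0.72, [286, 221])]
bin_edge [(0.73, [349, 223]
[... 762 characters left out ...]
n_pivot [(0.82, [276, 185])]
spanner [(0.58, [342, 237]), (0.42, [395, 178])]
hammer [(0.68, [303, 123])]
bottle [(0.55, [394, 181]), (0.38, [303, 124])]
tape_measure [(0.85, [426, 225])]
tape_roll [(0.7, [248, 253]), (0.19, [333, 179])]
screwdriver [(0.9, [211, 198])]
wrist {'fov_y': 61.350504271035966, 'cx': 319.0199354327313, 'cy': 195.8745609818224, 'D': array([-0.06395408,  0.        ,  0.        ,  0.        ,  0.        ]), 'eye': array([ 273.76037471, -453.07329865,  374.08953369]), 'rotation': array([ 0.11726302,  0.82770288, -0.54337592, -0.0768111 ])}
tray []
lid_tab []
bin_edge []
lid_hinge []
bin_pivot []
spanner []
hammer []
bottle []
tape_measure []
tape_roll []
screwdriver []
```

```bash
python3 - <<'E'
import cv2
t=cv2.imread("pics/top0.png")[90:280,180:460]; cv2.imwrite("pics/top0c.png",cv2.resize(t,None,fx=2.85,fy=2.85,interpolation=cv2.INTER_CUBIC))
t=cv2.imread("pics/scene0.png")[150:330,160:460]; cv2.imwrite("pics/scene0c.png",cv2.resize(t,None,fx=2.6,fy=2.6,interpolation=cv2.INTER_CUBIC))
E
```

```text
(no output)
```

View pics/top0c.png

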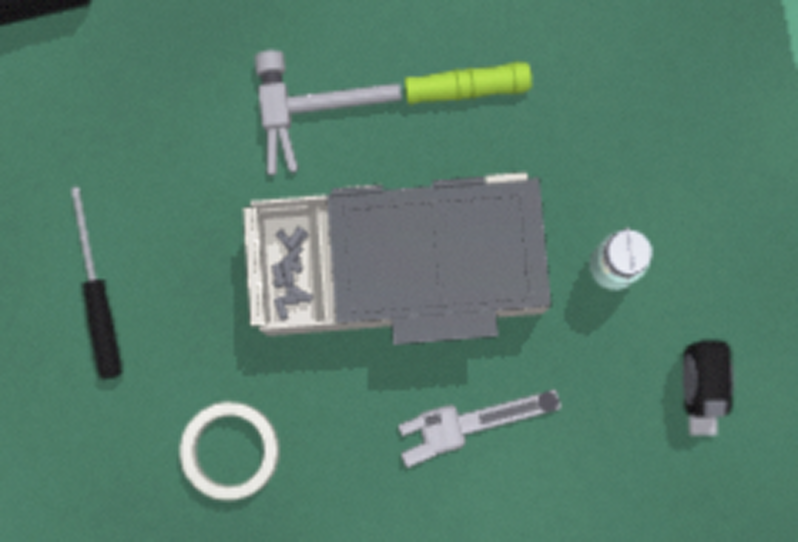

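View pics/scene0c.png

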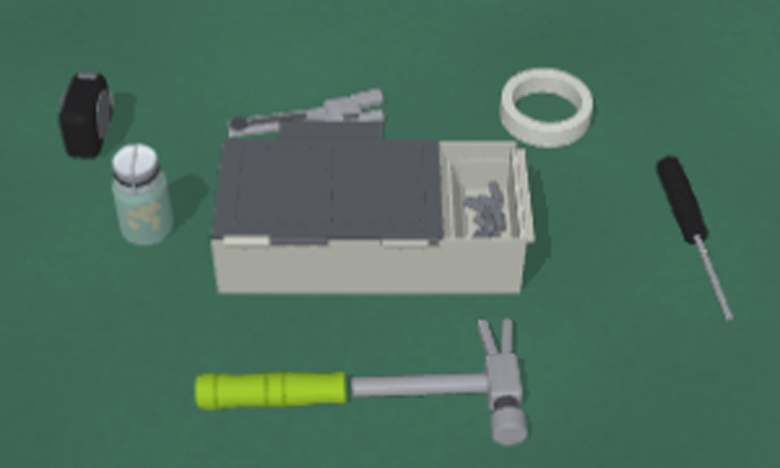

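The top view shows the tray yawed slightly, the lid with its tab facing the robot, the bin on the left (+y) and clear space around it. The tool can only point straight down, so I'll catch the tab's front edge with a vertical fingertip. Next I'll fit the tray pose.

```bash
cat > h.py <<'E'
import numpy as np, cv2
from scipy.spatial.transform import Rotation as R
from scipy.optimize import least_squares
def cam(c):
    f=200/np.tan(np.radians(c["fov_y"])/2); K=np.array([[f,0,c["cx"]],[0,f,c["cy"]],[0,0,1]])
    q=c["rotation"]; Rm=R.from_quat([q[1],q[2],q[3],q[0]]).as_matrix()
    return K,c["D"],Rm,c["eye"]
def proj(c,P):
    K,D,Rm,e=cam(c); rv=cv2.Rodrigues(Rm.T)[0]
    return cv2.projectPoints(np.float64(P).reshape(-1,1,3),rv,-Rm.T@e,K,D)[0].reshape(-1,2)
def w(p,P):
    c,s=np.cos(p[2]),np.sin(p[2]);P=np.float64(P)
    return np.c_[p[0]+c*P[:,0]-s*P[:,1],p[1]+s*P[:,0]+c*P[:,1],P[:,2]]
E
python3 - <<'E'
from h import *
from rig import capture
ct=capture("top");cs=capture("scene")
# tray-frame pts, top crop px
T=[((-87.5,13,76),(393,343)),((-87.5,-87,76),(497,337)),((-62.5,-140,78),(549,305)),((62.5,-140,78),(541,178)),((62.5,66,78),(329,190)),((-58,143,74),(255,325)),((58,143,74),(246,207))]
S=[((62.5,-140,0),(220,293)),((62.5,140,0),(520,293)),((62.5,-140,76),(212,240)),((-62.5,-140,78),(222,141)),((-62.5,66,78),(439,143))]
TP=np.array([t[0] for t in T]);Tu=np.array([t[1] for t in T])/2.85+[180,90]
SP=np.array([t[0] for t in S]);Su=np.array([t[1] for t in S])/2.6+[160,150]
def r(p): return np.r_[(proj(ct,w(p,TP))-Tu).ravel(),(proj(cs,w(p,SP))-Su).ravel()]
s=least_squares(r,[480,0,0],loss="soft_l1"); print(s.x,r(s.x).reshape(-1,2).round(1).tolist())
p=s.x; np.save("p.npy",p)
print(w(p,[(-87.5,-37,76),(62.5,-37,76),(0,135,70),(0,110,70)]).round(1))
E
```

```text
[6.32624503e+02 2.26777769e+01 5.75077639e-02] [[-0.2, 0.2], [-0.0, -0.7], [0.4, -0.2], [-1.0, -0.7], [-1.3, 1.1], [-0.1, -0.4], [0.3, -0.7], [-0.7, -0.1], [-0.1, 0.1], [-0.4, -0.3], [0.2, -1.1], [-0.1, -1.7]]
[[547.4 -19.3  76. ]
 [697.1 -10.7  76. ]
 [624.9 157.5  70. ]
 [626.3 132.5  70. ]]
```

```bash
cat >> h.py <<'E'
def rel(st,target):
    q=st["ee_rot"];Rm=R.from_quat([q[1],q[2],q[3],q[0]]).as_matrix()
    return Rm.T@(np.array(target)-st["eef_pos"])/10, np.degrees(np.arctan2(Rm[1,0],Rm[0,0]))
E
python3 - <<'E'
from h import *
from rig import readout
p=np.load("p.npy");t=w(p,[(-118.5,-37,280)])[0];print(t,rel(readout.sense(),t))
E
```

```text
[516.44701137 -21.0719723  280.        ] (array([ 46.53074413, -29.99171624,   2.38899961]), np.float64(23.479143004752633))
```

>>> apply_moves(
  targets=[
    [3.3, -2.1, 0, 0],
    [3.3, -2.1, 0, 0],
    [3.3, -2.1, 0, 0],
    [3.3, -2.1, 0, 0],
    [3.3, -2.1, 0, 0],
    [3.3, -2.1, 0, 0],
    [3.3, -2.1, 0, 0],
    [3.3, -2.1, 0, 0],
  ],
  grip=0,
  force=20,
)

```text
time_s: 2.7
eef_pos: [385.0, -220.8, 304.1]
ee_rot: [0.0, 0.979, 0.203, 0.0]
force: [0.1, 0.3, -0.9]
grip_width: -0.0
```

>>> apply_moves(
  targets=[
    [3.3, -2.1, 0, 0],
    [3.3, -2.1, 0, 0],
    [3.3, -2.1, 0, 0],
    [3.3, -2.1, 0, 0],
    [3.3, -2.1, 0, 0],
    [0, 0, 0, 6.7],
    [0, 0, 0, 6.7],
    [0, 0, 0, 6.8],
  ],
)

```text
time_s: 3.5
eef_pos: [494.0, -59.9, 303.8]
ee_rot: [0.0, 1.0, 0.027, -0.0]
force: [-0.7, 0.3, 0.0]
grip_width: 0.001
```

```bash
python3 - <<'E'
from h import *
from rig import readout,capture
import cv2
p=np.load("p.npy");t=w(p,[(-118.5,-37,180)])[0];s=readout.sense();print(s["time_s"],s["eef_pos"],s["force"],s["grip_width"],rel(s,t))
c=capture("wrist");cv2.imwrite("pics/w1.png",c["img"][:,:,::-1])
E
```

```text
3.5 [493.98458863 -59.8573725  303.84738936] [-0.70291552  0.2643434   0.00884858] 0.0010634337908548986 (array([ 2.45024213, -3.753631  , 12.38454696]), np.float64(3.048177462396997))
```

View pics/w1.png

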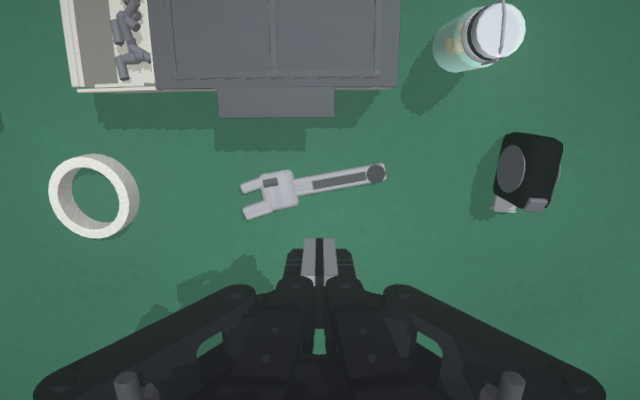

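```bash
python3 - <<'E'
from h import *
from rig import readout,capture
c=capture("wrist");p=np.load("p.npy")
W=[((-87.5,13,76),(219,117)),((-87.5,-87,76),(333,117)),((-62.5,-140,78),(398,88)),((-62.5,140,75),(77,90)),((-62.5,66,78),(157,88))]
P=np.array([t[0] for t in W]);u=np.array([t[1] for t in W])
print((proj(c,w(p,P))-u).round(1).tolist())
r=lambda q:np.r_[(proj(c,w(q,P))-u).ravel()]
s=least_squares(r,p,loss="soft_l1");print(s.x,r(s.x).reshape(-1,2).round(1).tolist())
st=readout.sense()
fp=st["eef_pos"]+np.array([0,0,-73]); print("tip proj",proj(c,[fp,fp+[11,0,0]]))
E
```

```text
[[-0.9, 1.2], [0.1, -0.6], [-2.1, -2.1], [-1.5, 3.4], [-2.9, 2.1]]
[6.33430045e+02 2.00278039e+01 4.13754752e-02] [[0.4, 0.1], [1.5, 0.3], [-0.2, -0.1], [-0.3, -0.1], [-1.3, -0.0]]
tip proj [[320.18384853 255.78368905]
 [321.32161007 233.96141175]]
```

>>> apply_moves(
  targets=[
    [0.6, -1.2, 3.0, 0],
    [0.6, -1.2, 3.0, 0],
    [0.6, -1.2, 3.0, 0],
    [0.6, 0, 3.0, 0],
    [0, 0, 3.0, 0],
    [0, 0, 1.8, 0],
    [0, 0, 0, 0],
  ],
)

```text
time_s: 4.3
eef_pos: [514.8, -22.7, 133.9]
ee_rot: [-0.001, 1.0, 0.03, -0.002]
force: [0.3, -0.5, 0.3]
grip_width: -0.003
```

```bash
python3 - <<'E'
from h import *
from rig import readout,capture
import cv2
np.save("p.npy",[633,21.3,0.049])
p=np.load("p.npy");t=w(p,[(-98.5,-37,136)])[0];s=readout.sense();print(s["time_s"],s["eef_pos"],s["force"],rel(s,t))
c=capture("wrist");cv2.imwrite("pics/w2.png",c["img"][:,:,::-1])
c=capture("scene");cv2.imwrite("pics/s2.png",cv2.resize(c["img"][120:330,160:460,::-1],None,fx=2.6,fy=2.6,interpolation=cv2.INTER_CUBIC))
E
```

```text
4.3 [514.82786359 -22.73147023 133.85155027] [ 0.33934911 -0.49937203  0.26926629] (array([ 2.16893327, -0.09559094, -0.22399174]), np.float64(3.4360890378198716))
```

View pics/w2.png

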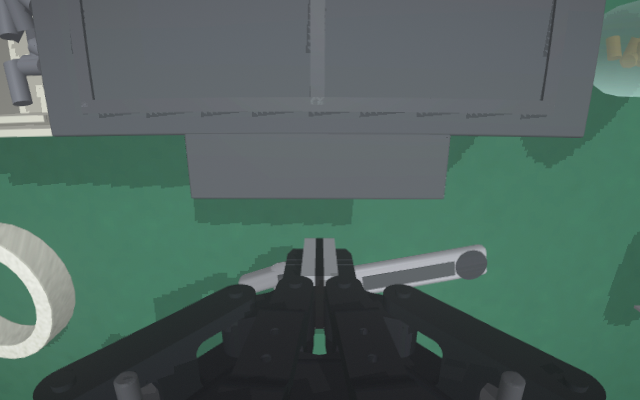

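View pics/s2.png

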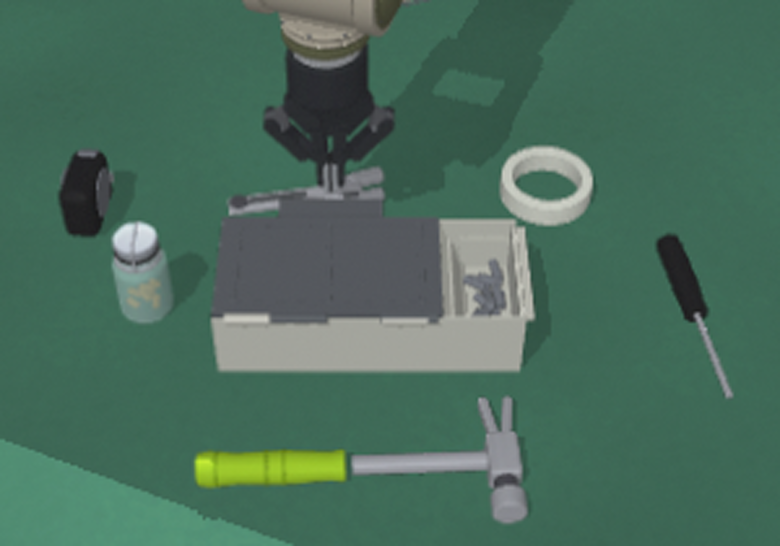

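>>> apply_moves(
  targets=[
    [0.8, 0, 0, 0],
    [0.8, 0, 0, 0],
    [0.1, 0, 0, 0],
    [0, 0, 0, 0],
  ],
)

```text
time_s: 4.8
eef_pos: [533.1, -21.9, 136.2]
ee_rot: [0.0, 1.0, 0.029, 0.0]
force: [-0.2, -0.6, -0.7]
grip_width: 0.002
```

>>> apply_moves(
  targets=[
    [0.1, 0, 0, 0],
    [0, 0, 0, 0],
  ],
)

```text
time_s: 5.0
eef_pos: [533.7, -21.9, 135.9]
ee_rot: [0.0, 1.0, 0.029, -0.0]
force: [0.9, 0.1, 0.3]
grip_width: -0.001
```

>>> apply_moves(
  targets=[
    [0.1, 0, 0, 0],
    [0, 0, 0, 0],
  ],
)

```text
time_s: 5.2
eef_pos: [534.8, -21.8, 135.9]
ee_rot: [-0.0, 1.0, 0.029, 0.0]
force: [-1.1, -0.6, 0.0]
grip_width: -0.004
```

>>> apply_moves(
  targets=[
    [0.1, 0, 0, 0],
    [0, 0, 0, 0],
  ],
)

```text
time_s: 5.4
eef_pos: [535.8, -21.8, 135.9]
ee_rot: [0.0, 1.0, 0.029, 0.0]
force: [0.1, 0.1, 0.7]
grip_width: -0.002
```

>>> apply_moves(
  targets=[
    [0.1, 0, 0, 0],
    [0, 0, 0, 0],
  ],
)

```text
time_s: 5.6
eef_pos: [536.4, -21.7, 135.8]
ee_rot: [-0.0, 1.0, 0.029, -0.001]
force: [-3.1, -0.7, 1.5]
grip_width: 0.0
```

>>> apply_moves(
  targets=[
    [0.1, 0, 0, 0],
    [0, 0, 0, 0],
  ],
)

```text
time_s: 5.8
eef_pos: [536.7, -21.7, 135.7]
ee_rot: [-0.0, 1.0, 0.029, -0.002]
force: [-8.6, -1.7, 5.4]
grip_width: 0.003
```

>>> apply_moves(
  targets=[
    [0.1, 0, 0, 0],
    [0, 0, 0, 0],
  ],
)

```text
time_s: 6.0
eef_pos: [536.9, -21.6, 135.6]
ee_rot: [-0.0, 1.0, 0.029, -0.003]
force: [-14.5, -2.2, 8.7]
grip_width: 0.001
```

```bash
python3 - <<'E'
from h import *
from rig import readout,capture
import cv2
for i in range(3):
    c=capture("wrist"); s=readout.sense();print(s["eef_pos"],s["force"])
cv2.imwrite("pics/w3.png",cv2.resize(c["img"][120:320,180:460,::-1],None,fx=2.8,fy=2.8))
E
```

```text
[536.92378004 -21.63914974 135.58554196] [-14.60474938  -2.34522869   7.96590986]
[536.92167287 -21.66317527 135.60428266] [-14.22405588  -2.43203486   7.87879132]
[536.92742466 -21.66270506 135.62310241] [-14.17841429  -2.82047482   7.99964512]
```

View pics/w3.png

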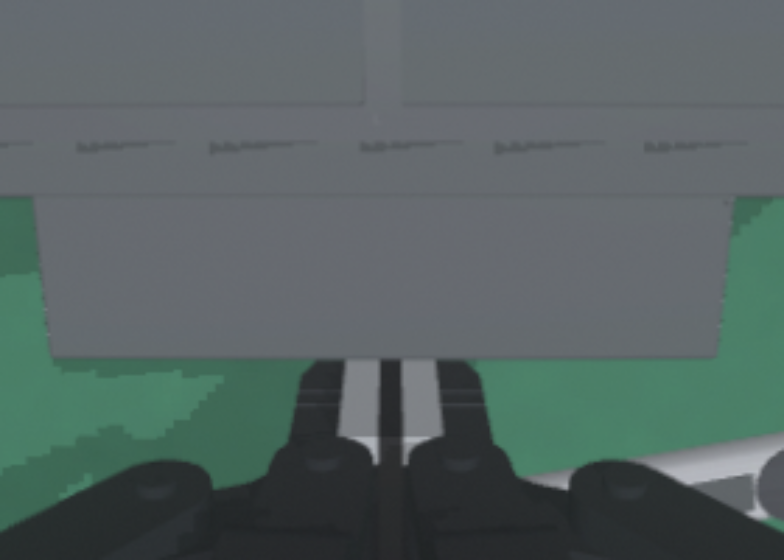

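>>> apply_moves(
  targets=[
    [-0.1, 0, -0.1, 0],
    [0, 0, -0.2, 0],
    [0, 0, -0.2, 0],
    [0, 0, -0.2, 0],
  ],
)

```text
time_s: 6.55
eef_pos: [536.7, -21.7, 142.3]
ee_rot: [-0.0, 1.0, 0.029, -0.002]
force: [-6.2, -1.9, 0.1]
grip_width: -0.002
```

```bash
cat > look.py <<'E'
import sys
from h import *
from rig import readout,capture
n=sys.argv[1]
c=capture("wrist"); s=readout.sense();print(s["time_s"],s["eef_pos"],s["force"])
d=capture("scene")
a=cv2.resize(c["img"][60:320,100:500,::-1],(400,260));b=cv2.resize(d["img"][100:310,180:420,::-1],(400,350))
o=np.zeros((350,800,3),np.uint8);o[:260,:400]=a;o[:,400:]=b
cv2.imwrite(f"pics/{n}.png",o)
E
python3 look.py k1
```

```text
6.6 [536.75284033 -21.65997087 142.58180767] [-7.88427447 -1.28196246  0.06344165]
```

View pics/k1.png

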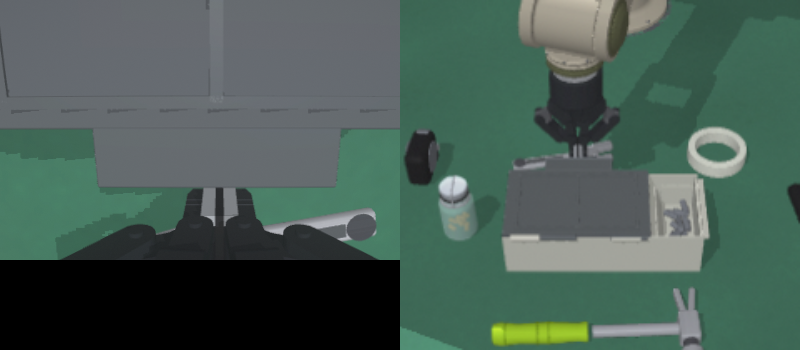

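>>> apply_moves(
  targets=[
    [0, 0, -0.2, 0],
    [0.02, 0, -0.2, 0],
    [0.02, 0, -0.2, 0],
    [0.02, 0, -0.2, 0],
  ],
)

```text
time_s: 7.05
eef_pos: [537.3, -21.6, 150.3]
ee_rot: [-0.0, 1.0, 0.029, -0.002]
force: [-6.7, -2.2, -0.2]
grip_width: -0.0
```

```bash
python3 look.py k2
```

```text
7.1 [537.3310381  -21.63729281 150.58793702] [-8.2788587  -0.65705593  0.86794407]
```

View pics/k2.png

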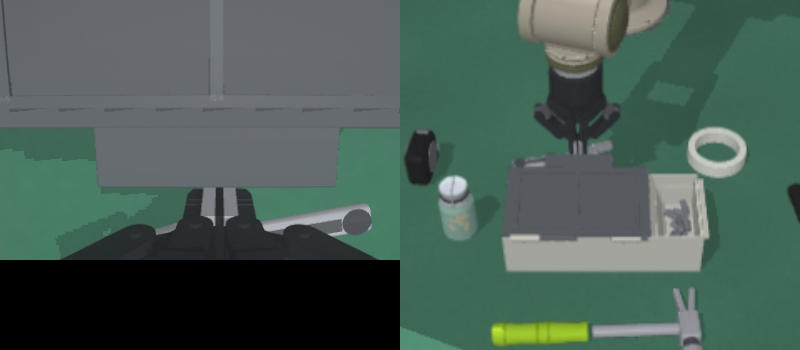

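```bash
python3 - <<'E'
import numpy as np
th=0.098+0.05*np.arange(0,33);x=-150*np.cos(th)-2*np.sin(th);z=150*np.sin(th)-2*np.cos(th)
for i in range(32): print(i,round(th[i+1],3),round((x[i+1]-x[i])/10,2),round(-(z[i+1]-z[i])/10,2))
E
```

```text
0 0.148 0.08 -0.75
1 0.198 0.12 -0.74
2 0.248 0.16 -0.73
3 0.298 0.19 -0.72
4 0.348 0.23 -0.71
5 0.398 0.26 -0.7
6 0.448 0.3 -0.69
7 0.498 0.33 -0.67
8 0.548 0.37 -0.65
9 0.598 0.4 -0.64
10 0.648 0.43 -0.61
11 0.698 0.46 -0.59
12 0.748 0.49 -0.57
13 0.798 0.52 -0.54
14 0.848 0.54 -0.52
15 0.898 0.57 -0.49
16 0.948 0.59 -0.46
17 0.998 0.61 -0.43
18 1.048 0.63 -0.4
19 1.098 0.65 -0.37
20 1.148 0.67 -0.33
21 1.198 0.69 -0.3
22 1.248 0.7 -0.26
23 1.298 0.71 -0.23
24 1.348 0.72 -0.19
25 1.398 0.73 -0.16
26 1.448 0.74 -0.12
27 1.498 0.75 -0.08
28 1.548 0.75 -0.05
29 1.598 0.75 -0.01
30 1.648 0.75 0.03
31 1.698 0.75 0.07
```

>>> apply_moves(
  targets=[
    [0.08, 0, -0.75, 0],
    [0.12, 0, -0.74, 0],
    [0.16, 0, -0.73, 0],
    [0.19, 0, -0.72, 0],
  ],
)

```text
time_s: 7.55
eef_pos: [543.0, -21.3, 180.4]
ee_rot: [-0.0, 1.0, 0.029, -0.002]
force: [-6.4, -1.1, 0.9]
grip_width: 0.002
```

>>> apply_moves(
  targets=[
    [0.22, 0, -0.71, 0],
    [0.26, 0, -0.7, 0],
    [0, 0, 0, 0],
  ],
)

```text
time_s: 7.85
eef_pos: [548.3, -21.0, 195.3]
ee_rot: [0.0, 1.0, 0.029, -0.001]
force: [-7.0, -0.8, 1.5]
grip_width: 0.004
```

```bash
python3 look.py k3
```

```text
7.9 [548.12017426 -20.98168875 194.81670404] [-6.66168712 -0.28351031  2.42996615]
```

View pics/k3.png

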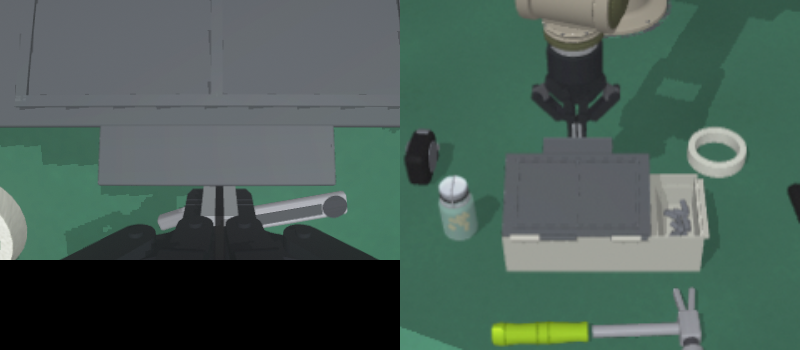

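>>> apply_moves(
  targets=[
    [0.26, 0, -0.69, 0],
    [0.31, 0, -0.67, 0],
    [0.36, 0, -0.65, 0],
    [0.39, 0, -0.64, 0],
  ],
)

```text
time_s: 8.35
eef_pos: [562.3, -20.2, 221.8]
ee_rot: [0.0, 1.0, 0.029, 0.0]
force: [-2.7, 1.0, 0.7]
grip_width: 0.002
```

>>> apply_moves(
  targets=[
    [0.42, 0, -0.61, 0],
    [0.45, 0, -0.59, 0],
    [0.48, 0, -0.57, 0],
    [0.51, 0, -0.54, 0],
  ],
)

```text
time_s: 8.75
eef_pos: [580.9, -19.2, 244.4]
ee_rot: [-0.0, 1.0, 0.029, 0.0]
force: [-0.9, 0.3, -0.4]
grip_width: 0.001
```

```bash
python3 look.py k4
```

```text
8.8 [581.67317832 -19.26304582 245.2983629 ] [-1.92760481  0.32598814  0.75335042]
```

View pics/k4.png

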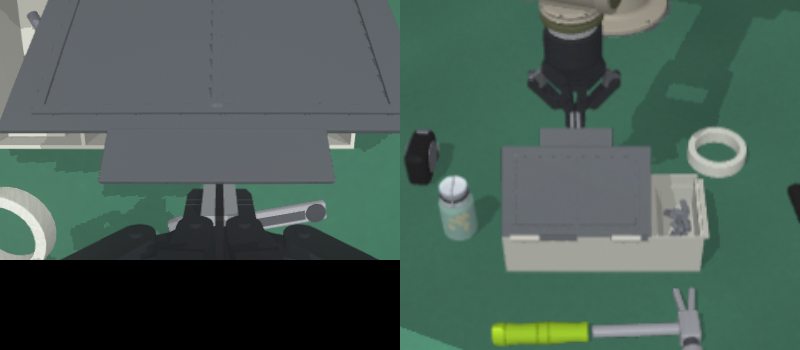

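>>> apply_moves(
  targets=[
    [0.56, 0, -0.52, 0],
    [0.59, 0, -0.49, 0],
    [0.6, 0, -0.46, 0],
    [0.62, 0, -0.43, 0],
  ],
)

```text
time_s: 9.25
eef_pos: [604.7, -17.8, 263.5]
ee_rot: [0.0, 1.0, 0.029, 0.0]
force: [-0.8, -0.6, -0.6]
grip_width: -0.004
```

>>> apply_moves(
  targets=[
    [0.64, 0, -0.4, 0],
    [0.66, 0, -0.37, 0],
    [0.68, 0, -0.33, 0],
    [0.7, 0, -0.3, 0],
  ],
)

```text
time_s: 9.65
eef_pos: [631.4, -16.3, 277.2]
ee_rot: [0.0, 1.0, 0.029, 0.0]
force: [0.6, -0.0, -0.5]
grip_width: -0.002
```

```bash
python3 look.py k5
```

```text
9.7 [632.09682965 -16.30198792 277.53563177] [ 1.13885798 -0.1405635   0.56476758]
```

View pics/k5.png

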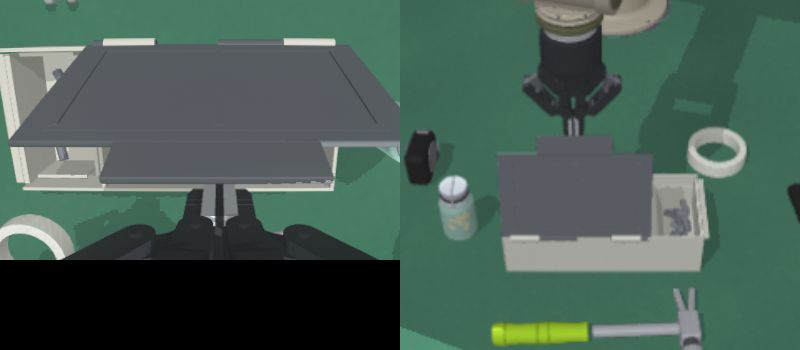

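>>> apply_moves(
  targets=[
    [0.71, 0, -0.26, 0],
    [0.72, 0, -0.23, 0],
    [0.74, 0, -0.19, 0],
    [0.74, 0, -0.14, 0],
  ],
)

```text
time_s: 10.15
eef_pos: [660.0, -14.6, 285.1]
ee_rot: [-0.0, 1.0, 0.029, -0.0]
force: [-0.2, 0.4, -1.2]
grip_width: -0.001
```

>>> apply_moves(
  targets=[
    [0.76, 0, -0.08, 0],
    [0.76, 0, -0.02, 0],
    [0.76, 0, 0.0, 0],
    [0.76, 0, 0.0, 0],
  ],
)

```text
time_s: 10.55
eef_pos: [690.4, -12.9, 285.9]
ee_rot: [-0.0, 1.0, 0.029, -0.0]
force: [-0.7, 0.1, -0.8]
grip_width: -0.001
```

```bash
python3 look.py k6
```

```text
10.6 [691.02855257 -12.85535413 285.650254  ] [ 1.40717334  0.33951627 -0.01014054]
```

View pics/k6.png

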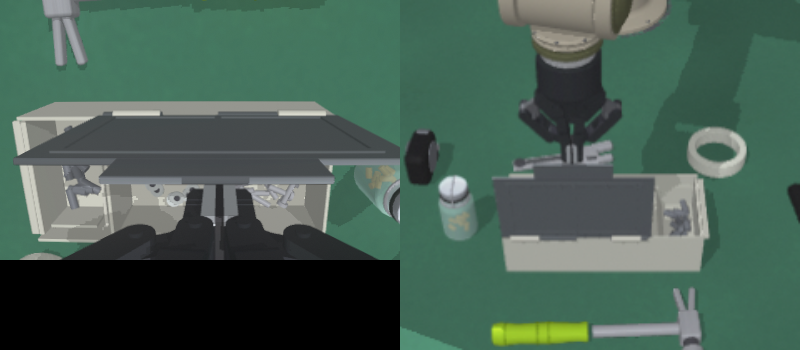

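>>> apply_moves(
  targets=[
    [0.5, 0, 0.0, 0],
    [0.5, 0, 0.0, 0],
    [0.5, 0, 0, 0],
    [0.5, 0, 0.05, 0],
    [0, 0, 0, 0],
  ],
)

```text
time_s: 11.15
eef_pos: [710.6, -11.8, 285.2]
ee_rot: [-0.0, 1.0, 0.029, -0.0]
force: [-0.0, 0.6, -0.9]
grip_width: -0.002
```

```bash
python3 look.py k7
```

```text
11.2 [710.3475919  -11.7466348  285.32079959] [-1.37689337 -0.05206176 -0.79181366]
```

View pics/k7.png

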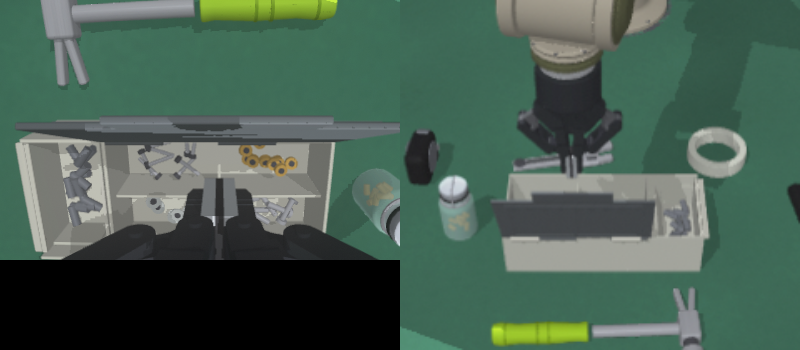

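>>> apply_moves(
  targets=[
    [-2, -1, -0.5, 0],
    [-2.5, -2, 0, 0],
    [-2.5, -2.5, 0, 0],
  ],
)

```text
time_s: 11.55
eef_pos: [636.0, 39.1, 290.7]
ee_rot: [0.0, 1.0, 0.028, 0.0]
force: [1.2, -0.2, 0.1]
grip_width: -0.002
```

```bash
python3 - <<'E'
from h import *
from rig import readout,capture
s=readout.sense();print(s["time_s"],s["joints"].round(3),s["eef_pos"],s["force"])
c=capture("wrist");cv2.imwrite("pics/w8.png",c["img"][:,:,::-1])
print(proj(c,w(np.load("p.npy"),[(-62.5,140,78),(62.5,140,78),(62.5,-140,78),(-62.5,-140,78),(0,135,70)])).round())
c=capture("scene");cv2.imwrite("pics/s8.png",cv2.resize(c["img"][120:330,160:460,::-1],None,fx=2.6,fy=2.6,interpolation=cv2.INTER_CUBIC))
E
```

```text
11.55 [-0.122  0.575  1.141 -0.     1.425  1.393] [636.03179043  39.0541591  290.70248116] [ 1.16574345 -0.22357639  0.10261641]
[[187. 252.]
 [172. 114.]
 [508. 117.]
 [487. 253.]
 [189. 185.]]
```

View pics/w8.png

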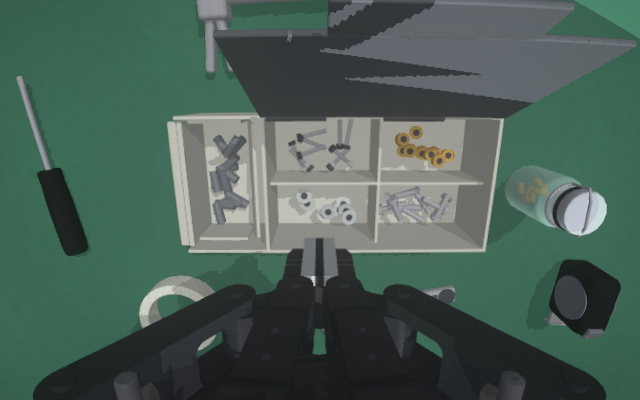

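View pics/s8.png

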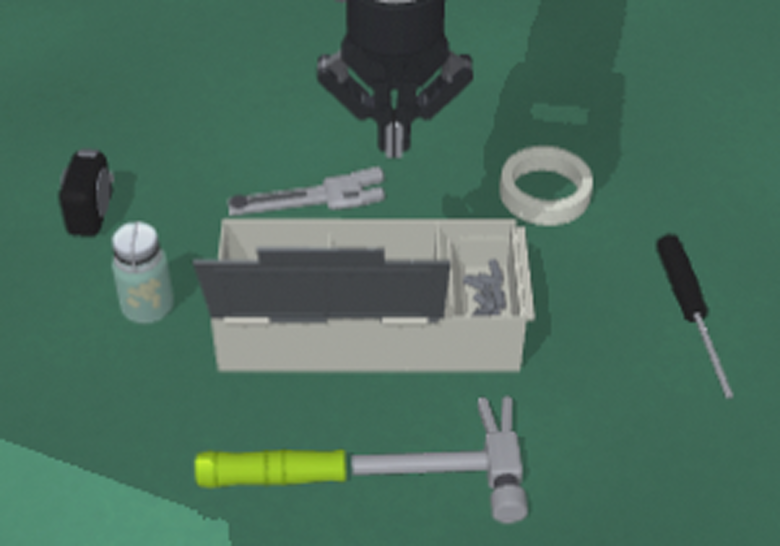

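```bash
python3 - <<'E'
from h import *
from rig import readout
print(rel(readout.sense(),w(np.load("p.npy"),[(0,111,200)])[0]))
E
```

```text
(array([-0.16369684, -9.06231632,  9.15289177]), np.float64(3.4299971639224816))
```

>>> apply_moves(
  targets=[
    [0, -3, 0, 0],
    [-0.1, -3, 0, 0],
    [0, -3, 0, 0],
    [0, 0, 0, -8.2],
    [0, 0, 0, -8.2],
    [0, 0, 0, -8.2],
    [0, 0, 0, -8.2],
    [0, 0, 0, -8.2],
  ],
)

```text
time_s: 12.45
eef_pos: [631.3, 128.6, 290.8]
ee_rot: [0.0, 0.925, 0.379, 0.0]
force: [-0.6, -0.5, -0.2]
grip_width: 0.003
```

>>> apply_moves(
  targets=[
    [0, 0, 1.0, -8.2],
    [0, 0, 1.0, -8.2],
    [0, 0, 1.0, -8.2],
    [0, 0, 1.0, -8.2],
    [0, 0, 1.0, -8.2],
    [0, 0, 1.0, -8.2],
    [0, 0, 0, 0],
  ],
)

```text
time_s: 13.15
eef_pos: [630.9, 128.6, 229.4]
ee_rot: [-0.001, 0.685, 0.729, -0.001]
force: [0.4, -0.5, 0.5]
grip_width: -0.0
```

```bash
python3 - <<'E'
from h import *
from rig import readout,capture
s=readout.sense();print(s["time_s"],s["eef_pos"],s["force"],rel(s,w(np.load("p.npy"),[(0,111,123)])[0]))
c=capture("wrist");cv2.imwrite("pics/w9.png",c["img"][:,:,::-1])
print(proj(c,w(np.load("p.npy"),[(-55,135,70),(55,135,70),(0,87,70)])).round())
E
```

```text
13.15 [630.89946132 128.5677103  229.38905546] [ 0.4262814  -0.49653336  0.50295836] (array([ 0.37962701, -0.28714549, 10.63957623]), np.float64(93.53443233063967))
[[236. 163.]
 [395. 164.]
 [315. 228.]]
```

View pics/w9.png

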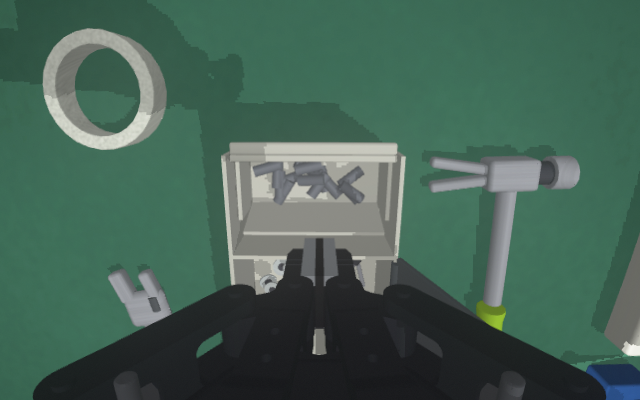

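>>> apply_moves(
  targets=[
    [0.2, -0.1, 2.0, 0],
    [0.2, -0.1, 2.0, 0],
    [0, 0, 2.0, 0],
    [0, 0, 1.5, 0],
    [0, 0, 0, 0],
  ],
)

```text
time_s: 13.7
eef_pos: [628.3, 132.6, 154.2]
ee_rot: [-0.001, 0.686, 0.727, -0.001]
force: [-0.4, -0.0, -0.4]
grip_width: -0.0
```

```bash
python3 - <<'E'
from h import *
from rig import readout,capture
s=readout.sense();print(s["time_s"],s["eef_pos"],s["force"],rel(s,w(np.load("p.npy"),[(0,111,123)])[0]))
c=capture("wrist");cv2.imwrite("pics/w10.png",c["img"][:,:,::-1])
c=capture("scene");cv2.imwrite("pics/s10.png",cv2.resize(c["img"][120:330,160:460,::-1],None,fx=2.6,fy=2.6,interpolation=cv2.INTER_CUBIC))
E
```

```text
13.7 [628.32380927 132.63839239 154.15542444] [-0.43717717 -0.04261077 -0.43054013] (array([-0.04288024, -0.06978772,  3.11575121]), np.float64(93.35002248140965))
```

View pics/w10.png

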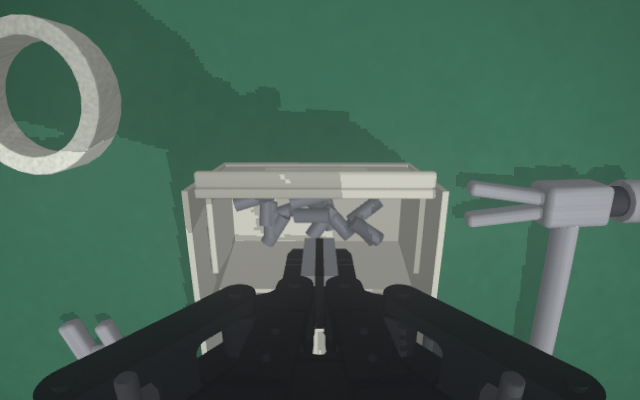

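View pics/s10.png

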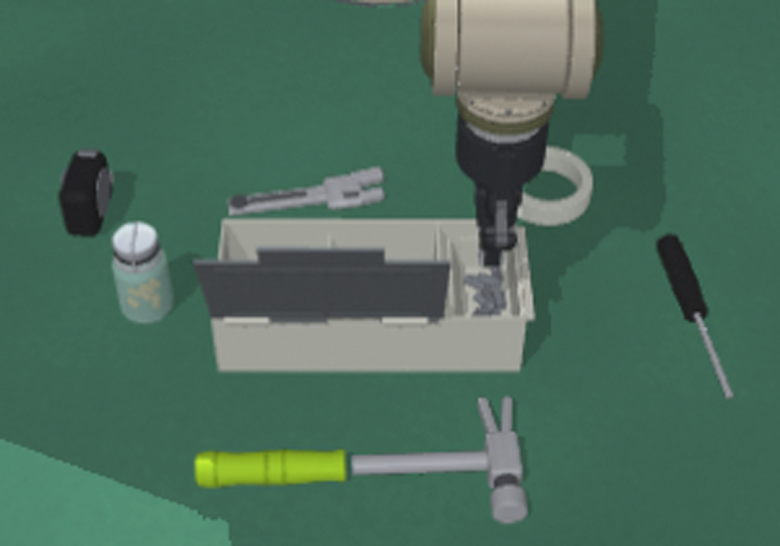

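>>> apply_moves(
  targets=[
    [0, 0, 1.0, 0],
    [0, 0, 1.0, 0],
    [0, 0, 1.0, 0],
    [0, 0, 0, 0],
  ],
)

```text
time_s: 14.2
eef_pos: [628.0, 132.8, 123.8]
ee_rot: [-0.001, 0.685, 0.728, -0.001]
force: [-0.9, 0.2, -0.6]
grip_width: 0.0
```

>>> apply_moves(
  targets=[
    [0.5, 0, 0, 0],
    [0.3, 0, 0, 0],
    [0.2, 0, 0, 0],
    [0.2, 0, 0, 0],
    [0, 0, 0, 0],
  ],
)

```text
time_s: 14.7
eef_pos: [628.0, 145.1, 125.9]
ee_rot: [0.0, 0.685, 0.728, 0.0]
force: [-0.1, -0.2, -0.0]
grip_width: -0.001
```

>>> apply_moves(
  targets=[
    [0.3, 0, 0, 0],
    [0.3, 0, 0, 0],
    [0, 0, 0, 0],
  ],
)

```text
time_s: 15.0
eef_pos: [627.6, 151.2, 125.7]
ee_rot: [-0.0, 0.685, 0.728, 0.0]
force: [-0.1, -0.5, 0.3]
grip_width: -0.003
```

```bash
python3 look.py k11
```

```text
15.05 [627.62766979 150.98469122 125.72143502] [ 0.40448271 -0.20278281  0.61225797]
```

View pics/k11.png

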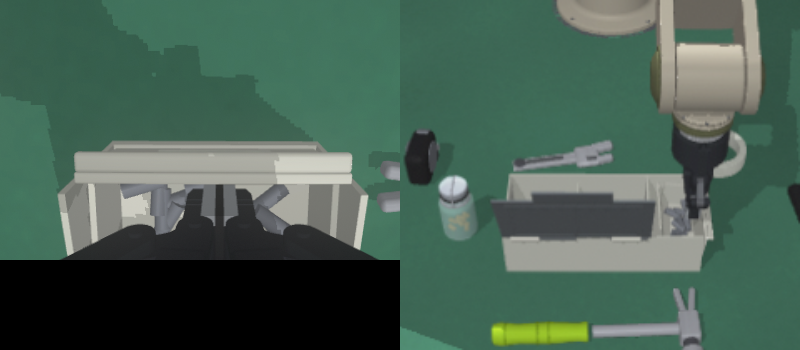

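>>> apply_moves(
  targets=[
    [0.4, 0, 0, 0],
    [0.4, 0, 0, 0],
    [0.4, 0, 0, 0],
    [0.4, 0, 0, 0],
  ],
)

```text
time_s: 15.5
eef_pos: [626.6, 167.2, 125.7]
ee_rot: [-0.0, 0.685, 0.728, 0.0]
force: [0.6, -0.5, -0.2]
grip_width: 0.0
```

```bash
python3 look.py k12
```

```text
15.55 [626.51322503 167.80631043 125.69348499] [0.81011209 1.58001463 0.00267103]
```

View pics/k12.png

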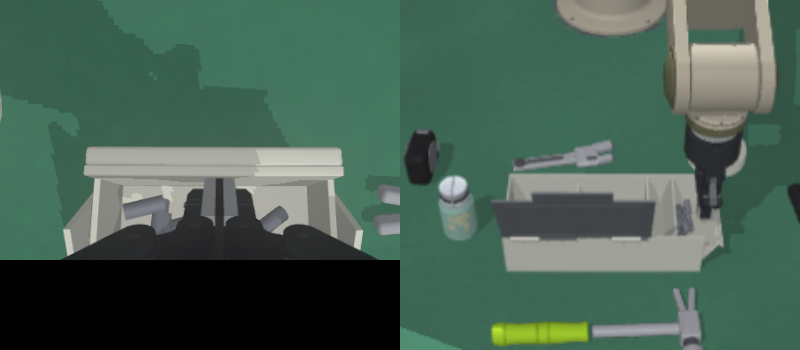

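>>> apply_moves(
  targets=[
    [0.4, 0, 0, 0],
    [0.4, 0, 0, 0],
    [0.4, 0, 0, 0],
    [0, 0, 0, 0],
    [0, 0, 0, 0],
  ],
)

```text
time_s: 16.1
eef_pos: [625.9, 178.8, 125.7]
ee_rot: [-0.0, 0.685, 0.728, -0.0]
force: [-0.1, 0.0, 0.8]
grip_width: 0.002
```

```bash
python3 look.py k13
```

```text
16.15 [625.92669918 178.67610783 125.67842258] [0.42077421 0.1966835  0.55983472]
```

View pics/k13.png

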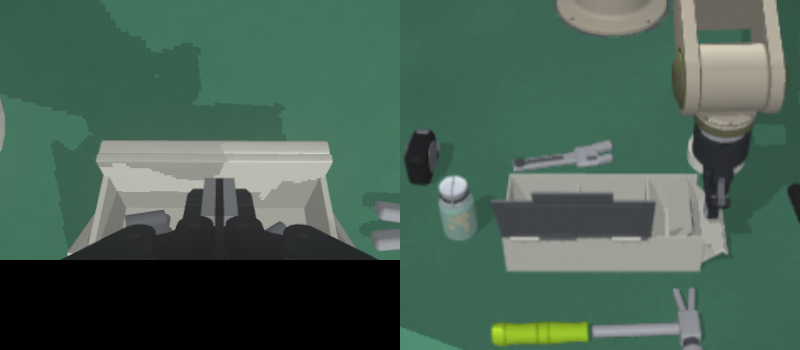

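>>> apply_moves(
  targets=[
    [0, 0, -0.5, 0],
    [0, 0, -1, 0],
    [0, 0, -1.5, 0],
    [0, 0, -2, 0],
    [0, 0, -3, 0],
    [0, 0, -3, 0],
    [0, 0, -3, 0],
    [0, 0, -2, 0],
  ],
)

```text
time_s: 17.0
eef_pos: [626.0, 178.7, 289.9]
ee_rot: [0.001, 0.685, 0.728, 0.002]
force: [-0.0, 0.9, -0.7]
grip_width: -0.005
```

>>> apply_moves(
  targets=[
    [0, 3, 0, 0],
    [0, 4, 0, 0],
    [0, 4, 0, 0],
    [0, 4, 0, 0],
    [0, 4, 0, 0],
    [0, 4, 0, 0],
    [0, 0, 0, 0],
    [0, 0, 0, 0],
  ],
)

```text
time_s: 17.8
eef_pos: [784.6, 179.7, 273.7]
ee_rot: [0.01, 0.685, 0.728, 0.015]
force: [0.3, 0.6, 0.7]
grip_width: 0.001
```

```bash
python3 - <<'E'
from h import *
from rig import readout,capture,nets
s=readout.sense();print(s["time_s"],s["eef_pos"],s["force"])
c=capture("top");cv2.imwrite("pics/t14.png",cv2.resize(c["img"][90:280,180:460,::-1],None,fx=2.85,fy=2.85,interpolation=cv2.INTER_CUBIC))
c=capture("scene");cv2.imwrite("pics/s14.png",cv2.resize(c["img"][120:330,160:460,::-1],None,fx=2.6,fy=2.6,interpolation=cv2.INTER_CUBIC))
E
```

```text
17.8 [784.57844995 179.70732683 273.71945208] [0.33391176 0.60920621 0.74196275]
```

View pics/t14.png

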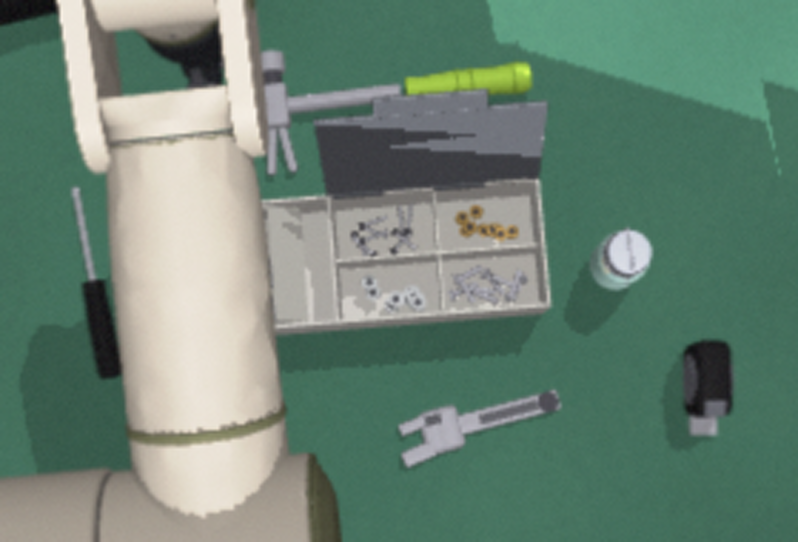

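View pics/s14.png

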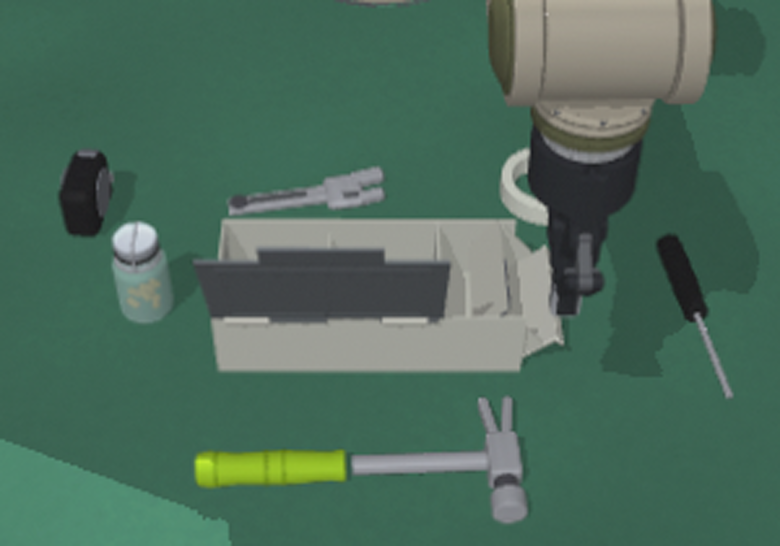

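>>> apply_moves(
  targets=[
    [0, -4, 0, 0],
    [0, -4, 0, 0],
    [0, -4, 0, 0],
    [0, -4, 0, 0],
    [0, -4, 0, 0],
    [0, -4, 0, 0],
    [0, -4, 0, 0],
    [0, -4, 0, 0],
  ],
)

```text
time_s: 18.7
eef_pos: [502.1, 162.9, 265.9]
ee_rot: [0.011, 0.685, 0.728, 0.016]
force: [0.8, 0.3, 0.4]
grip_width: 0.001
```

>>> apply_moves(
  targets=[
    [0, -3, 0, 0],
    [2, -2, 0, 0],
    [2, 0, 0, 0],
    [2, 0, 0, 0],
    [0, 0, 0, 0],
    [0, 0, 0, 0],
  ],
)

```text
time_s: 19.3
eef_pos: [450.1, 219.6, 263.6]
ee_rot: [0.01, 0.685, 0.728, 0.015]
force: [-0.2, 0.4, -0.1]
grip_width: 0.002
```

```bash
python3 - <<'E'
from h import *
from rig import readout,capture,nets
s=readout.sense();print(s["time_s"],s["eef_pos"],s["force"])
c=capture("top");cv2.imwrite("pics/t15.png",cv2.resize(c["img"][90:280,180:460,::-1],None,fx=2.85,fy=2.85,interpolation=cv2.INTER_CUBIC))
c=capture("scene");cv2.imwrite("pics/s15.png",cv2.resize(c["img"][120:330,160:460,::-1],None,fx=2.6,fy=2.6,interpolation=cv2.INTER_CUBIC))
E
```

```text
19.3 [450.08506323 219.64285908 263.57471601] [-0.20103895  0.42619173 -0.08110011]
```

View pics/t15.png

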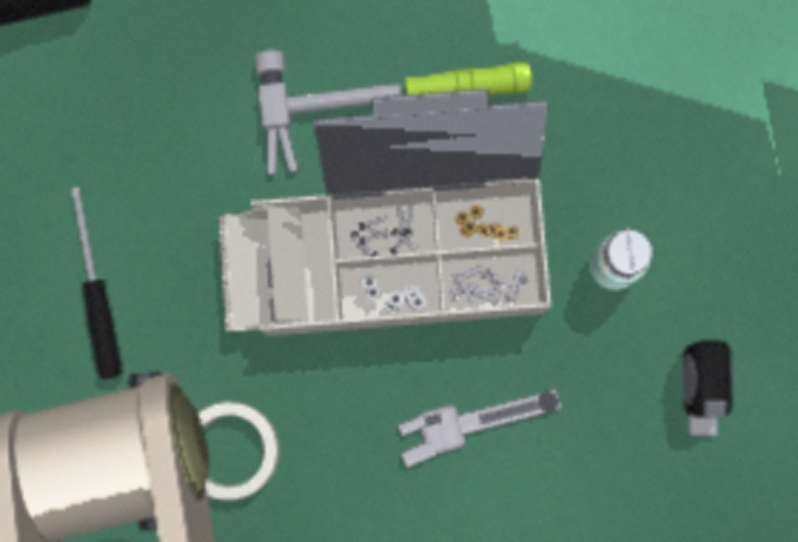

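View pics/s15.png

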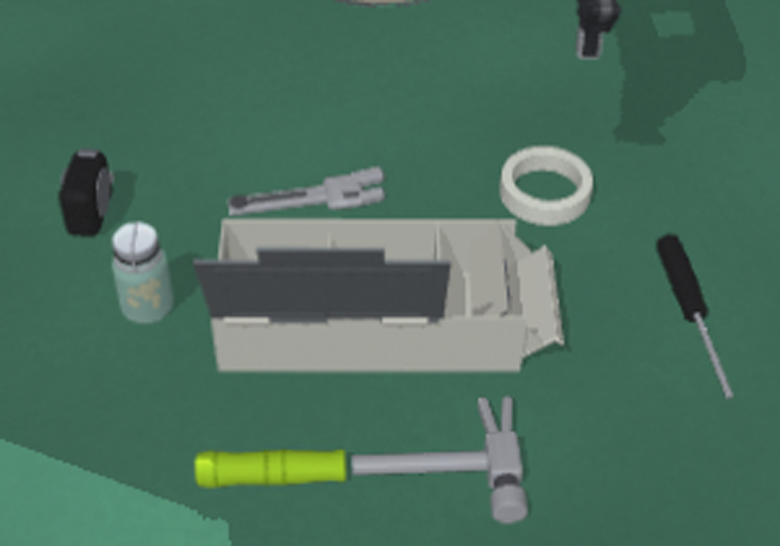

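The lid is leaning back, the bin is tipped out, every other object is where it was, and the hand is clear. I'm handing in now.

```bash
python3 -c "
from rig import ctrl;print(ctrl.finish_job())"
```

```text
the job is handed in; nothing more can be done
None
```

The tray is open for work, and I handed the job in at 19.3 s of robot time. The hand-in reports no verdict.

- **Lid:** The tool could only point straight down, so I couldn't get a fingertip under the tab. I pressed closed fingertips lightly against the tab's front edge instead, lifted it by friction, and followed its arc past vertical. It then fell back on its stop. The press briefly reached about 15 N before I eased it to about 7 N for the lift.
- **Bin:** I put the fingertips in behind the face and pushed outward with almost no measurable force. The bin tipped out to its stop and stayed there.
- **Last checks:** The final top and scene pictures show the lid leaning back, the bin out, and the tray and all the bystanders where they started. The hand was well clear, about 190 mm above the bench, with the wrist force near zero.
- **One slip:** While retreating after the bin, I first moved the hand the wrong way, towards the back of the tray near the edge of the arm's reach. It stayed about 200 mm above the bench and touched nothing, and I brought it straight back.

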